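Lock the food carrier with its side rod

TASK

Lock the stacked aluminium food carrier for the road: take the steel locking rod out of its wooden stand and thread it straight down through the holes in the side tabs of all three tiers, feeling for each hole and turning the upper tiers into line with the rod, until its collar rests fully home on the top tab. Then let it go. Be gentle: never press hard on the carrier, and leave the other things on the table where they are.

Things in the scene. Friction and masses are not known exactly. Their poses are not given: they have to be found in the camera images.
- carrier: Bottom tier of a round aluminium food carrier: three equal stacked tiers, each 116 mm in diameter (120 at the rim), 45 mm high, with a flat lid (top 141 mm, black knob to 159 mm above the table). Origin: centre of its underside, on the stack's axis, z up. Heavy, does not move. More than 20 N anywhere on the carrier is too much.
- low_hole (a point): Centre of the bottom tier's hole, at the tab's top face 26 mm above the table, at x = 0, y = -84 mm of the carrier. Every tier has one such side tab: flat, 60 mm wide, reaching out to 98 mm from the axis, 6 mm thick, with a round 11 mm through hole (0.5 mm chamfer) 84 mm from the axis. Does not turn.
- line_mid (a point): Point straight above the bottom hole (fixed to the bottom tier) at the height of the middle tab's top face, 71 mm above the table. The middle tier's own hole is NOT measured: the tier starts turned about the stack's axis by up to 0.15 rad either way, its hole up to 13 mm along the arc from here.
- line_top (a point): Same, at the top tab's top face, 116 mm up; the top tier is turned by its own unmeasured angle, also up to 0.15 rad. Both upper tiers turn stiffly (about 1 N sideways at the hole) within 0.16 rad and stay where left; a rod in the hole takes the tier along when moved sideways. Pressed down, a tab springs about 1 mm per 4 N.
- rod: Steel locking rod, about 70 g: round shaft 8 mm in diameter, 106 mm long, pointing down (last 2 mm tapers to 6.4 mm), collar 22 mm in diameter, 4 mm thick, above it an upright grip plate 10 mm thick along x, 24 mm wide along y, from z = 4 to 44 mm. Origin: on the axis at the collar's underside, z up. It starts hanging upright in the stand, collar on the stand's top.
- rod_tip (a point): The lower end of the rod's shaft, on its axis, 106 mm below rod's origin.
- stand: Fixed wooden stand, a square post 50 x 50 mm and 114 mm tall with a 12 mm hole down its middle, on a foot 85 x 85 x 6 mm. Origin: centre of its underside, z up.
- cup: Bystander: blue plastic cup, 72 mm across, 95 mm tall; origin at the centre of its underside.
- plate: Bystander: yellow plastic plate, 190 mm across, 20 mm high; origin at the centre of its underside.
- fork: Bystander: stainless steel fork lying flat, about 180 mm long along its x; origin on its underside.
- pot: Bystander: small lidded white ceramic pot, 110 mm across, 106 mm tall to the top of its knob; origin at the centre of its underside.
Not all that is in view belongs to the job. Of the things shaped like the rod, the steel one is meant.

How it is judged:
On the way, in this order (a step that is already met when the one before it is completed fails the run):
1. the rod is out of the stand, its tip above the top tab's height (height (world z) of rod_tip above 0.117 m and horizontal distance between rod_tip and stand above 0.05 m), for 0.1 s.
2. the rod's tip is down past the top and middle tabs, near the line of the bottom hole (z of rod_tip in the frame of carrier below 0.064 m and horizontal distance between rod_tip and low_hole below 0.02 m), for 0.1 s.
At the end, for the whole second after the job is handed in: The rod stands upright (within 0.06 rad) through all three tabs: its tip within 4 mm sideways of the bottom hole's centre line, its collar's underside on the top tab (113.5 to 119 mm above the table) and within 6 mm of the line above the bottom hole, at rest and released (horizontal distance between rod_tip and low_hole below 0.004 m and horizontal distance between rod and low_hole below 0.006 m and z of rod in the frame of carrier between 0.1135 and 0.119 m and angle between rod's own z axis and vertical below 0.06 rad and linear speed of rod below 0.02 m/s); the robot touches nothing.
It fails at once if the carrier is pressed with more than 20 N (contact force between carrier and anything else above 20 N).
It fails at once if the cup is moved by more than 15 mm (distance of cup from where it was at the start of the episode above 0.015 m).
It fails at once if the plate is moved by more than 15 mm (distance of plate from where it was at the start of the episode above 0.015 m).
It fails at once if the fork is moved by more than 15 mm (distance of fork from where it was at the start of the episode above 0.015 m).
It fails at once if the pot is moved by more than 15 mm (distance of pot from where it was at the start of the episode above 0.015 m).
It also fails if it takes over 64 s, if anything falls off the work surface, if the arm or the gripper's body presses on something with over 40 N, if the wrist force passes 120 N, or if a joint passes its speed limit or range.

ROBOT

A 7-joint arm with a two-finger parallel gripper is mounted at the origin on the work surface. World frame = base frame: x ahead of the robot, y to its left, z up, the work surface at z = 0. Lengths are in m, angles in rad, forces in N, time in s.
With the tool pointing down it reaches from about 0.4 to 0.85 m from the base axis. Payload 10.4 kg.
Tool frame: the origin (TCP) lies at the very end of the fingers, on their centre line; the grasp point (between the pads) lies 19 mm behind it; x points along the fingers, z is the direction in which the jaws open and shut, and the axes are right-handed (so a half turn about x gives the same grasp; the last joint's range is limited). The gripper opens to 85 mm and grips with 20 to 120 N. Pads are 22 mm wide; open, the fingers measure 114 mm over their backs; the gripper's body (76 mm by 85 mm) begins 54 mm behind the grasp point. The pads swing forward as they close: fully open they stand 13 mm farther back than shut.
Start: joints at [1.087, 0.332, -0.065, 1.46, 0.022, 1.35, -0.088], TCP at [0.278, -0.56, 0.231] pointing down, gripper open.
Joint ranges: [-2.6, 2.6], [-0.5, 2.12], [-1.47, 1.34], [0.16, 2.42], [-1.27, 4.41], [0.06, 2.06], [-2.6, 2.6]. Speed limits (rad/s): [2.22, 2.22, 2.79, 2.79, 3.14, 3.14, 3.14].

INTERFACE

Orientations are given as a unit quaternion [x, y, z, w].
In Python, from workcell import get_obs, camera, camera_info, hand_in gives the robot as it stands.
- The arm moves only by the tool move_arm, never from a script. Its argument "motion" is text: rows parted by semicolons, each of 4 numbers parted by spaces: the shift along the world's x, y, z in m, then the turn about the world's z in rad. In form: tx ty tz spin; .... A call has 1 to 10 rows; each row is the pose to reach, as a shift and turn from the pose commanded when the call began; what a row does not reach only later rows make up. A row lasts 1/8 s, in which the tool goes at most 62.5 mm and 10.7 degrees, less where a joint would pass 70% of its speed; a pose out of reach is approached as far as the arm can. A call with a gripper value outside its range is refused whole. "grip" is the opening, from 0 (shut) to 1 (fully open), set as the call begins (left out, the last holds). The fingers move at their own pace and stop on an object; "force" is the grip in N (left out, the last holds). Time passes only in rows, so rows that repeat a pose let the fingers close. It gives the time, the measured TCP pose, the force and the opening at its end, in the units of the state.
- get_obs(): the state, without advancing time (a new reading comes with each control period).
- camera(name): name is "scene" or "top"; returns (picture, depth): 384x512x3 uint8, red, green, blue; 384x512 float32, m along the optical axis (not along the pixel's ray), 0 where there is no reading.
- camera_info(name): a dict with "camera_matrix" (3x3 intrinsics, pixels), "eye" and "attitude" of the camera in the world. Camera axes: x right, y up, looking along -z (the intrinsics and any distortion apply to the point x, -y, -z); pixel columns grow to the right and rows downward; lengths in m; the calibration is good to about 2 mm. A picture is of the moment at which its call begins. camera_info takes no time and is no camera call.
- hand_in(): hands the job in, once; it reports no verdict.
The state is a dict: "clock": time; "joint_pos": joint angles; "joint_velocities": joint speeds; "tau": joint torques, N m; "position": TCP position; "ee_rot": TCP orientation; "ft_force": force on the tool from outside, world axes, zero at the start; "torque": the same for the moment, N m; "grip_width": opening from 0.0 (shut) to 1.0 (fully open).
Only numpy, scipy, OpenCV 4.12 (cv2) and the standard library are available. Lean on these libraries where they do the work, as an engineer would, in place of code of your own. Each camera call takes 0.05 s, during which the arm holds its last target.

## Working session

There is one attempt and no reset: what is moved stays moved. The work goes in short steps, Python scripts to look and compute and a tool call to move; the robot and the scene stay as the last step left them, time stands still between calls to the robot, and variables do not carry over. Pictures are saved under pics/ and viewed, and the job is handed in when it is done.

Besides the shell and the picture viewer there is one more tool, called after "Emit:" as a command line: name --argument value ..., lists and objects as JSON in quotes. move_arm: Moves the arm, as the interface text tells. Its arguments: {"type":"object","properties":{"motion":{"type":"string"},"grip":{"type":"number"},"force":{"type":"number"}},"required":["motion"]}

```bash
mkdir -p pics; ls; python3 - <<'E'
from workcell import *
import cv2,numpy as np
print(get_obs())
for n in("scene","top"):
    im,d=camera(n); i=camera_info(n); print(n,i)
    cv2.imwrite(f"pics/{n}0.png",im[:,:,::-1]); np.savez(f"{n}0.npz",im=im,d=d)
E
```

```text
pics
{'clock': 0.0, 'joint_pos': array([ 1.08740579,  0.33286855, -0.06473541,  1.46092625,  0.02157962,
        1.34988348, -0.08849878]), 'joint_velocities': array([ 0.00050594, -0.00113178,  0.00050129,  0.00025966,  0.00020141,
        0.0009809 , -0.00138102]), 'tau': array([ 9.01840231e-04, -6.25425053e+01,  4.96837869e-02, -3.91599762e+01,
        1.62645034e-02,  9.82026133e-03, -3.82324129e-05]), 'position': array([ 0.27776898, -0.55947611,  0.23052527]), 'ee_rot': array([ 0.37284098,  0.6014025 , -0.3723421 ,  0.60055474]), 'ft_force': array([0.51790503, 0.49395345, 0.29991616]), 'torque': array([-0.02561691,  0.01645868,  0.00614913]), 'grip_width': 1.0016307642539974}
scene {'camera_matrix': array([[402.83631041,   0.        , 250.2931641 ],
       [  0.        , 402.83631041, 190.96719853],
       [  0.        ,   0.        ,   1.        ]]), 'eye': array([ 1.2822325 , -0.04059373,  0.83644479]), 'attitude': array([0.28165625, 0.2532838 , 0.63044173, 0.67753988])}
top {'camera_matrix': array([[373.88459706,   0.        , 260.10888412],
       [  0.        , 373.88459706, 188.13080721],
       [  0.        ,   0.        ,   1.        ]]), 'eye': array([0.4038569 , 0.01927762, 1.08409079]), 'attitude': array([ 0.06627113, -0.05227973, -0.70034532,  0.70879574])}
```

View pics/scene0.png

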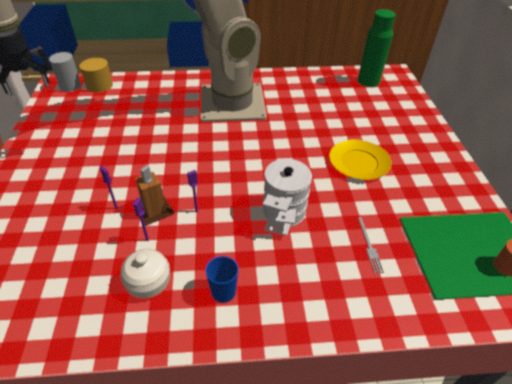

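View pics/top0.png

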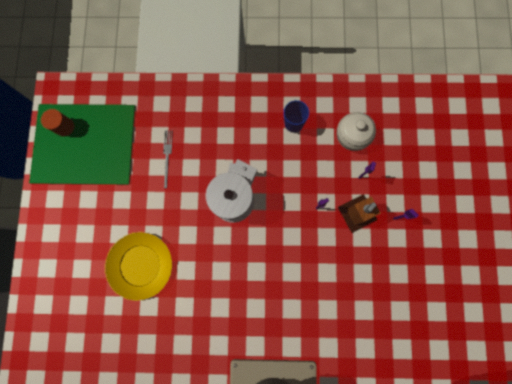

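```bash
cat > h.py <<'E'
import numpy as np,cv2
from scipy.spatial.transform import Rotation as R
from workcell import *
def unproj(n,u,v,d):
    i=camera_info(n);K=i["camera_matrix"]
    u=np.asarray(u,float);v=np.asarray(v,float);d=np.asarray(d,float)
    p=np.stack([(u-K[0,2])/K[0,0]*d,-(v-K[1,2])/K[1,1]*d,-d],-1)
    return R.from_quat(i["attitude"]).apply(p.reshape(-1,3)).reshape(p.shape)+i["eye"]
def atz(n,u,v,z):
    a=unproj(n,u,v,1.0);e=camera_info(n)["eye"]
    return e+(a-e)*(z-e[2])/(a[2]-e[2])
def proj(n,P):
    i=camera_info(n);K=i["camera_matrix"]
    p=R.from_quat(i["attitude"]).inv().apply(np.atleast_2d(P)-i["eye"])
    return np.stack([K[0,2]+K[0,0]*p[:,0]/-p[:,2],K[1,2]-K[1,1]*p[:,1]/-p[:,2]],-1)
def cloud(n,d):
    v,u=np.mgrid[:d.shape[0],:d.shape[1]]
    return unproj(n,u,v,d)
def crop(im,x0,y0,x1,y1,s,name):
    cv2.imwrite(name,cv2.resize(im[y0:y1,x0:x1,::-1],None,fx=s,fy=s,interpolation=cv2.INTER_CUBIC))
E
python3 - <<'E'
from h import *
S=np.load("scene0.npz");T=np.load("top0.npz")
a=S["im"];b=T["im"]
crop(a,90,150,220,250,6,"pics/s_rod.png");crop(a,235,150,335,250,6,"pics/s_car.png")
crop(b,310,150,430,240,6,"pics/t_rod.png");crop(b,190,150,290,230,7,"pics/t_car.png")
C=cloud("top",T["d"])
for u,v in [(400,300),(230,192),(236,205),(355,213),(371,208),(322,204),(368,170),(410,215),(296,116),(357,130),(245,168)]: print(u,v,C[v,u].round(4))
E
```

```text
400 300 [ 0.2761 -0.3509  0.0009]
230 192 [0.5498 0.1141 0.1594]
236 205 [0.5194 0.0998 0.1417]
355 213 [ 0.5093 -0.2159  0.0761]
371 208 [ 0.5136 -0.2366  0.1581]
322 204 [ 0.5231 -0.1167  0.1512]
368 170 [ 0.6179 -0.2424  0.1218]
410 215 [ 0.5001 -0.3417  0.1313]
296 116 [ 0.8078 -0.0633  0.0074]
357 130 [ 0.7392 -0.226   0.0848]
245 168 [0.632  0.0834 0.0694]
```

View pics/s_rod.png

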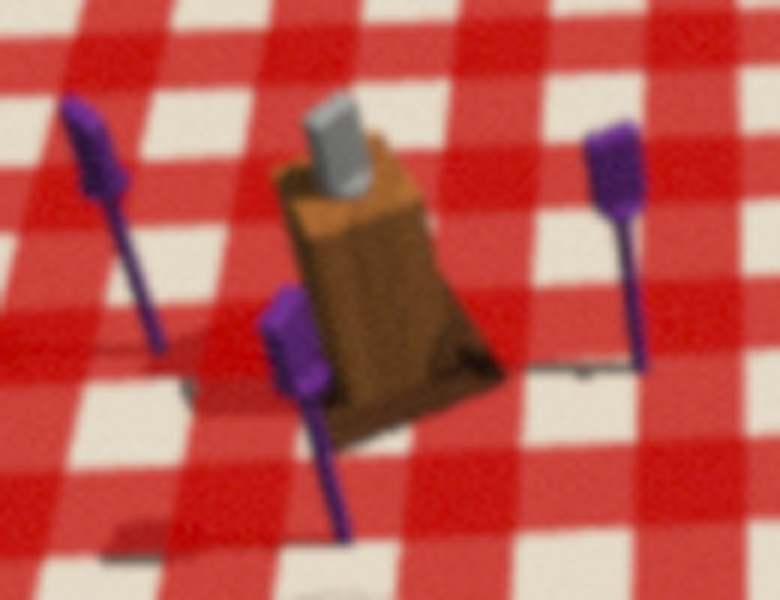

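View pics/s_car.png

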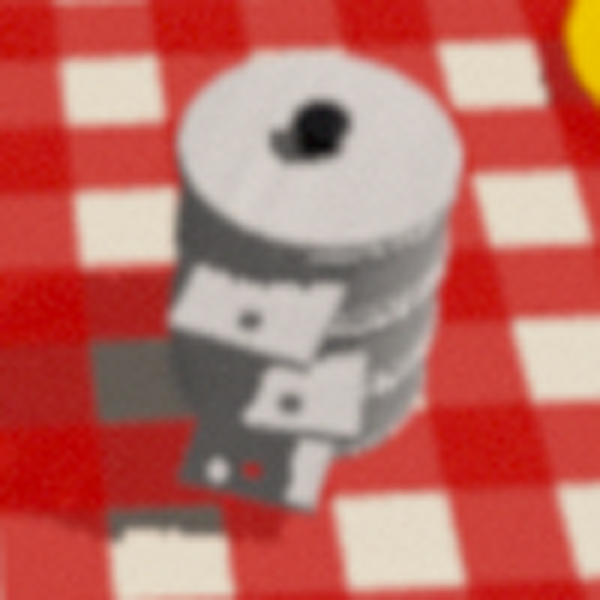

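View pics/t_rod.png

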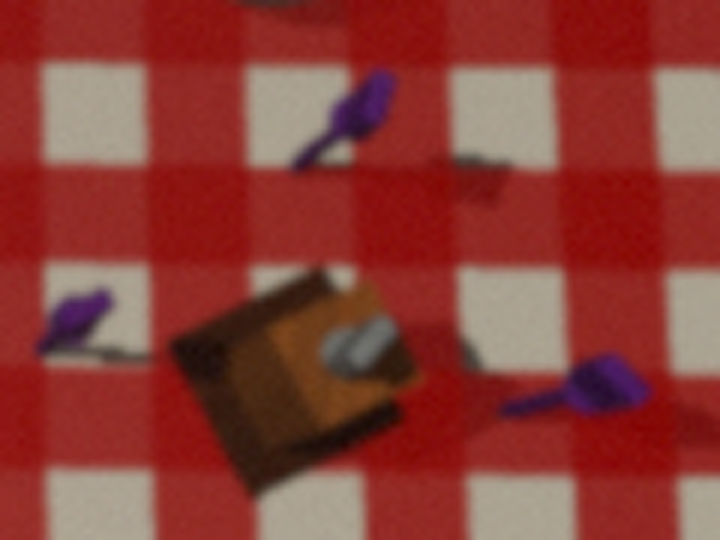

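View pics/t_car.png

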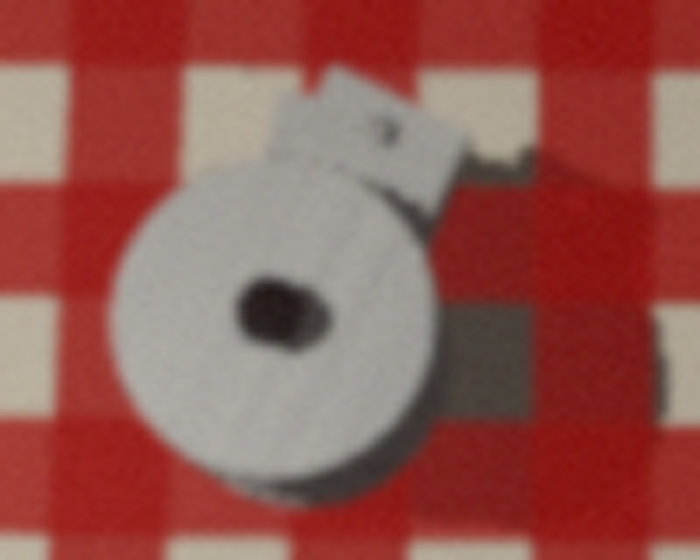

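```bash
python3 - <<'E'
from h import *
S=np.load("scene0.npz");T=np.load("top0.npz")
Cs=cloud("scene",S["d"]);Ct=cloud("top",T["d"])
from scipy.optimize import least_squares
def circ(P):
    f=lambda q:np.hypot(P[:,0]-q[0],P[:,1]-q[1])-q[2]
    r=least_squares(f,[*P.mean(0)[:2],.05],loss='soft_l1',f_scale=.001);return r.x
for n,C in(("top",Ct),("scene",Cs)):
    m=(abs(C[...,2]-.141)<.004)&(abs(C[...,0]-.53)<.09)&(abs(C[...,1]-.11)<.09)
    P=C[m];print(n,"lid",m.sum(),P.mean(0),P[:,2].std())
    mm=m.astype(np.uint8);cs,_=cv2.findContours(mm,cv2.RETR_EXTERNAL,cv2.CHAIN_APPROX_NONE)
    c=max(cs,key=len)[:,0];print(circ(C[c[:,1],c[:,0]]))
    # walls
    w=(C[...,2]>.03)&(C[...,2]<.135)&(abs(C[...,0]-.53)<.09)&(abs(C[...,1]-.11)<.09)
    m2=(abs(C[...,2]-.116)<.003)&(abs(C[...,0]-.58)<.08)&(abs(C[...,1]-.1)<.09)
    print("tab z",C[m2].mean(0),m2.sum())
def f(x,y,z):
    return atz("scene",235+(x+.5)/6-.5,150+(y+.5)/6-.5,z)
print("holes scene",f(252,470,.024),f(291,402,.069),f(250,320,.114))
print("alt white",f(217,470,.026))
print("top hole topcam",atz("top",190+(384+.5)/7-.5,150+(129+.5)/7-.5,.114))
print("table z",[Cs[v,u].round(4).tolist() for u,v in((60,250),(330,250),(400,320))])
E
```

```text
top lid 1580 [0.54404003 0.11820995 0.14062185] 0.001545367573485323
[0.54453315 0.11828068 0.05854683]
tab z [0.61470013 0.08215584 0.1157626 ] 277
scene lid 1144 [0.55107645 0.11911871 0.14183436] 0.0013347449511508945
[0.54700722 0.1197878  0.05837667]
tab z [0.61188201 0.09020043 0.1165704 ] 373
holes scene [0.62513451 0.08820812 0.024     ] [0.6261433  0.10191756 0.069     ] [0.61966989 0.08276212 0.114     ]
alt white [0.62573761 0.07279897 0.026     ]
top hole topcam [0.62198568 0.08209451 0.114     ]
table z [[0.6413, -0.463, 0.0013], [0.6872, 0.2192, 0.0003], [0.8863, 0.3339, 0.0004]]
```

```bash
python3 - <<'E'
from h import *
S=np.load("scene0.npz");T=np.load("top0.npz")
o=get_obs();Rm=R.from_quat(o["ee_rot"]).as_matrix();print("tool\n",Rm.round(3))
for n,D in(("top",T),("scene",S)):
    C=cloud(n,D["d"]);im=D["im"].astype(int)
    near=(abs(C[...,0]-.51)<.045)&(abs(C[...,1]+.23)<.05)
    sat=im.max(-1)-im.min(-1)
    m=near&(C[...,2]>.13)
    P=C[m];print(n,m.sum(),P.min(0),P.max(0),P.mean(0))
    t=P[P[:,2]>.153];print("toppts",t.shape, t.mean(0)); print(t.round(4).tolist()[:40])
    r=cv2.minAreaRect((t[:,:2]*1000).astype(np.float32));print(r)
    m=near&(abs(C[...,2]-.114)<.004);print("standtop",m.sum(),cv2.minAreaRect((C[m][:,:2]*1000).astype(np.float32)),C[m].mean(0))
    # purple
    pur=(im[...,2]>im[...,1]+30)&(im[...,0]>im[...,1]+15)&(C[...,2]>.05)&(abs(C[...,0]-.53)<.2)&(abs(C[...,1]+.23)<.2)
    k,l,st,_=cv2.connectedComponentsWithStats(pur.astype(np.uint8))
    for i in range(1,k):
        q=C[l==i]
        if len(q)>8: print("purple",len(q),q.min(0).round(3),q.max(0).round(3),np.median(q,0).round(3))
# rectified planes
for nm,z in(("b",.026),("m",.071),("t",.116)):
    x=np.arange(.57,.67,.0002);y=np.arange(.04,.16,.0002)
    X,Y=np.meshgrid(x,y);p=proj("scene",np.stack([X,Y,0*X+z],-1).reshape(-1,3)).astype(np.float32)
    g=cv2.remap(S["im"],p[:,0].reshape(X.shape),p[:,1].reshape(X.shape),cv2.INTER_CUBIC)
    cv2.imwrite(f"pics/rect_{nm}.png",g[:,:,::-1])
E
```

```text
tool
 [[-0.001  0.896  0.445]
 [ 0.001  0.445 -0.896]
 [-1.    -0.    -0.001]]
top 58 [ 0.50508041 -0.24898702  0.13267209] [ 0.52638251 -0.22879503  0.16148451] [ 0.51514437 -0.23705202  0.15276139]
toppts (39, 3) [ 0.51638969 -0.239041    0.15771817]
[[0.5264, -0.2424, 0.1564], [0.5259, -0.2438, 0.1602], [0.5239, -0.2401, 0.1557], [0.5236, -0.2417, 0.1587], [0.5235, -0.2439, 0.1595], [0.5237, -0.2466, 0.1586], [0.5213, -0.2371, 0.157], [0.5212, -0.2394, 0.1577], [0.5209, -0.2411, 0.1604], [0.5215, -0.2449, 0.1557], [0.5213, -0.2468, 0.1578], [0.5212, -0.249, 0.1587], [0.519, -0.2353, 0.1545], [0.5185, -0.2364, 0.1592], [0.5188, -0.2395, 0.1569], [0.5188, -0.242, 0.1571], [0.519, -0.2448, 0.1557], [0.5187, -0.2464, 0.1587], [0.5163, -0.2347, 0.1561], [0.5159, -0.2362, 0.1598], [0.5161, -0.2389, 0.1587], [0.5163, -0.2419, 0.1569], [0.5163, -0.2442, 0.1577], [0.5134, -0.2312, 0.1598], [0.5138, -0.2345, 0.1566], [0.5136, -0.2366, 0.1581], [0.5137, -0.239, 0.1581], [0.5138, -0.2418, 0.1569], [0.511, -0.229, 0.1584], [0.5112, -0.2318, 0.1571], [0.5111, -0.234, 0.1583], [0.5115, -0.2372, 
[... 1814 characters left out ...]
-0.2367, 0.1561], [0.5258, -0.247, 0.1531], [0.5309, -0.2432, 0.1576], [0.529, -0.2413, 0.1558], [0.5272, -0.2369, 0.1538]]
((519.4266357421875, -237.41908264160156), (11.11196517944336, 24.859285354614258), 48.1513557434082)
standtop 218 ((517.7062377929688, -238.59988403320312), (55.770294189453125, 50.718421936035156), 26.884309768676758) [ 0.52505466 -0.23689655  0.11483493]
purple 138 [ 0.494 -0.354  0.061] [ 0.518 -0.333  0.155] [ 0.51  -0.342  0.126]
purple 134 [ 0.526 -0.134  0.099] [ 0.543 -0.11   0.153] [ 0.536 -0.121  0.132]
purple 11 [ 0.533 -0.125  0.05 ] [ 0.538 -0.119  0.069] [ 0.534 -0.121  0.059]
purple 178 [ 0.612 -0.254  0.05 ] [ 0.638 -0.237  0.153] [ 0.627 -0.245  0.127]
```

View pics/rect_b.png

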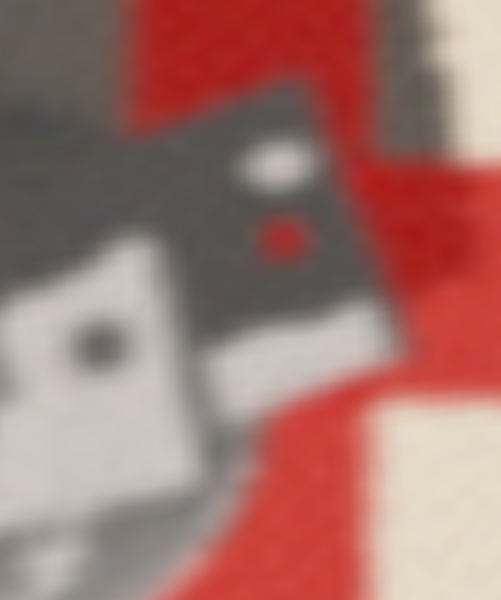

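View pics/rect_t.png

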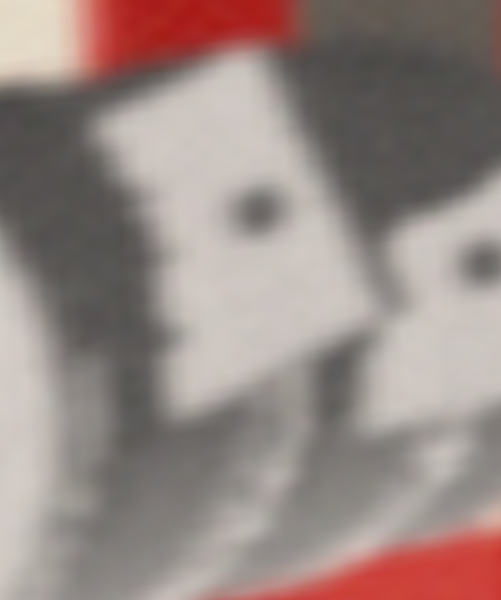

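View pics/rect_m.png

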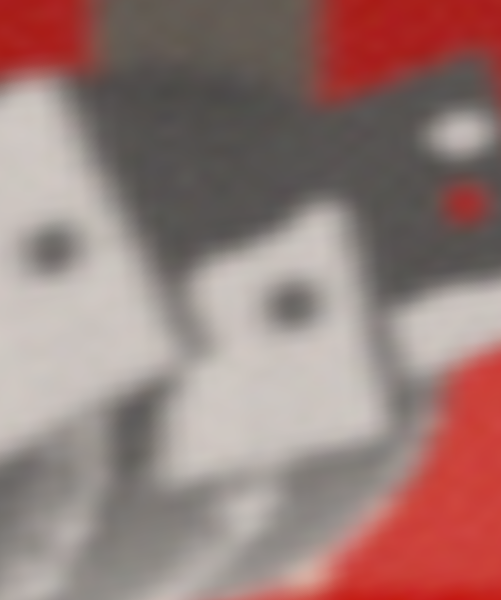

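Rod candidates in scene pixels: steel plate in the stand (147,174); purple ones at (106,175), (139,212) and (193,180). I choose the steel one in the wooden stand, confirmed in the crop. The bottom hole is the red spot at the middle of the lowest tab. The white spot beside it is light falling through another hole.

Emit:
move_arm --motion "0.03 0.03 0 0.18; 0.06 0.07 0 0.36; 0.09 0.11 0 0.54; 0.12 0.15 0 0.72; 0.15 0.2 0 0.9; 0.18 0.24 0 1.08; 0.21 0.28 0 1.26; 0.24 0.321 0 1.44; 0.24 0.321 -0.01 1.62; 0.24 0.321 -0.02 1.8" --grip 0.6

```text
clock: 1.35
position: [0.5182, -0.238, 0.2107]
ee_rot: [-0.241, 0.665, 0.242, 0.664]
ft_force: [-0.4, 0.6, -0.4]
grip_width: 0.602
```

Emit:
move_arm --motion "0 0 -0.01 0.174; 0 0 -0.01 0.174; 0 0 -0.01 0.174"

```text
clock: 1.72
position: [0.518, -0.2389, 0.2016]
ee_rot: [-0.295, 0.643, 0.295, 0.643]
ft_force: [-0.4, 0.3, 0.5]
grip_width: 0.597
```

```bash
python3 - <<'E'
from h import *
o=get_obs();Rm=R.from_quat(o["ee_rot"]).as_matrix();print(o["clock"],o["position"],np.degrees(np.arctan2(Rm[1,2],Rm[0,2])),Rm[:,0],o["grip_width"],o["joint_pos"],o["ft_force"])
im,d=camera("scene");crop(im,80,90,240,230,5,"pics/s1.png")
im,d=camera("top");crop(im,300,140,430,250,6,"pics/t1.png")
E
```

```text
1.725 [ 0.51797699 -0.2389003   0.20162006] 49.27211569049048 [ 1.78785874e-04  8.02012875e-05 -9.99999981e-01] 0.597201039376398 [ 0.79854733  0.27553417 -0.52850966  1.62804513  0.14369729  1.27681746
  1.10469896] [-0.40847336  0.32699959  0.52883681]
```

View pics/s1.png

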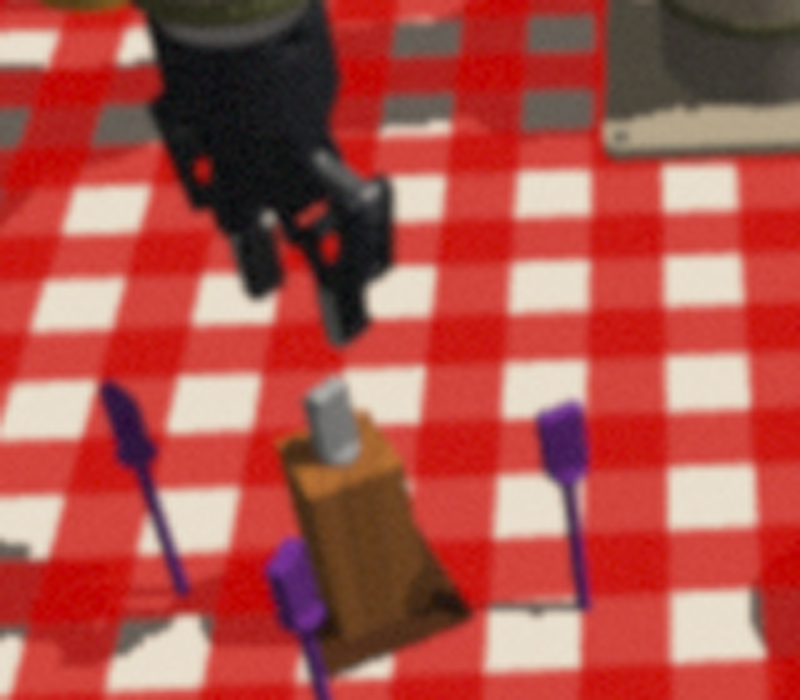

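View pics/t1.png

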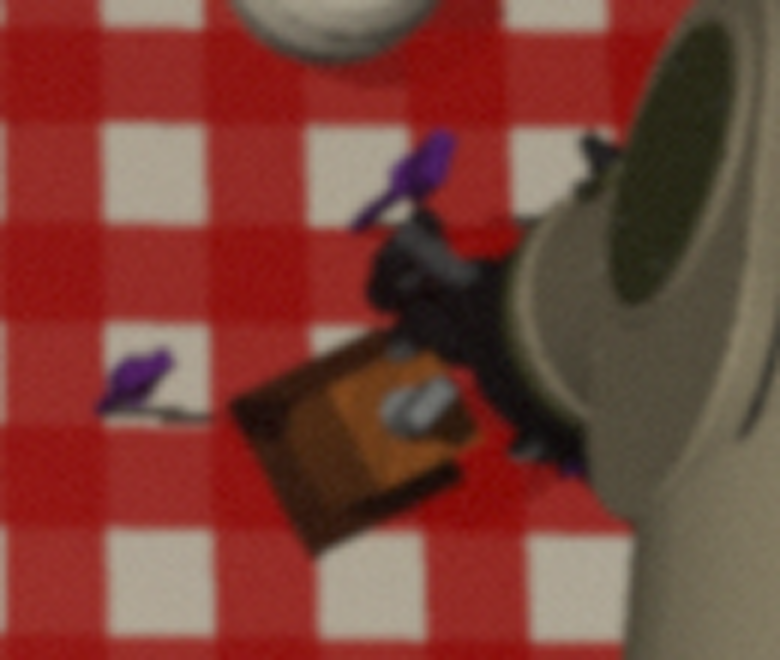

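```bash
python3 - <<'E'
from h import *
a=np.radians(49.3);j=np.array([np.cos(a),np.sin(a),0])
for z in(.2016,.207,.212):
  for s in(-.026,-.0405,.026,.0405): 
    p=np.array([.518,-.2389,z])+s*j
    q=proj("scene",p)[0]; t=proj("top",p)[0]; print(z,s,((q-[80,90])*5+2).round(),((t-[300,140])*6+2.5).round())
E
```

```text
0.2016 -0.026 [271. 301.] [516. 430.]
0.2016 -0.0405 [250. 289.] [546. 455.]
0.2016 0.026 [345. 343.] [412. 344.]
0.2016 0.0405 [367. 355.] [384. 320.]
0.207 -0.026 [269. 292.] [521. 429.]
0.207 -0.0405 [248. 281.] [550. 453.]
0.207 0.026 [344. 334.] [416. 342.]
0.207 0.0405 [365. 346.] [387. 318.]
0.212 -0.026 [266. 284.] [525. 427.]
0.212 -0.0405 [246. 273.] [555. 452.]
0.212 0.026 [342. 326.] [420. 340.]
0.212 0.0405 [363. 338.] [390. 316.]
```

Emit:
move_arm --motion "0 0 -0.02 0; 0 0 -0.04 0; 0 0 -0.055 0; 0 0 -0.07 0; 0 0 -0.075 0; 0 0 -0.075 0"

```text
clock: 2.58
position: [0.518, -0.2388, 0.1263]
ee_rot: [-0.296, 0.642, 0.296, 0.642]
ft_force: [0.7, -0.2, -0.0]
grip_width: 0.596
```

Emit:
move_arm --motion "0 0 0 0; 0 0 0 0; 0 0 0 0; 0 0 0 0; 0 0 0 0; 0 0 0 0" --grip 0 --force 40

```text
clock: 3.32
position: [0.5182, -0.2389, 0.1268]
ee_rot: [-0.296, 0.642, 0.296, 0.642]
ft_force: [-0.6, 1.1, 5.3]
grip_width: 0.113
```

```bash
python3 - <<'E'
from h import *
o=get_obs();print(o)
im,d=camera("scene");crop(im,80,90,240,230,5,"pics/s2.png")
E
```

```text
{'clock': 3.325, 'joint_pos': array([ 0.78639425,  0.34175009, -0.51868156,  1.7138714 ,  0.18448069,
        1.13388373,  1.07827566]), 'joint_velocities': array([-9.08300362e-04,  6.07163913e-04, -1.74955072e-03, -8.10568750e-04,
       -3.76150830e-05,  4.66005754e-04,  6.54072560e-04]), 'tau': array([ 2.38042523e-02, -5.28932226e+01, -5.37538826e+00, -3.38147485e+01,
        7.09834113e-02, -2.77836202e-01,  2.10795501e-03]), 'position': array([ 0.51824074, -0.23891823,  0.12683982]), 'ee_rot': array([-0.29625372,  0.64195248,  0.29584276,  0.64234555]), 'ft_force': array([-0.59354611,  1.07769432,  5.33079589]), 'torque': array([ 0.03762501,  0.17735062, -0.06065256]), 'grip_width': 0.11263374448186672}
```

View pics/s2.png

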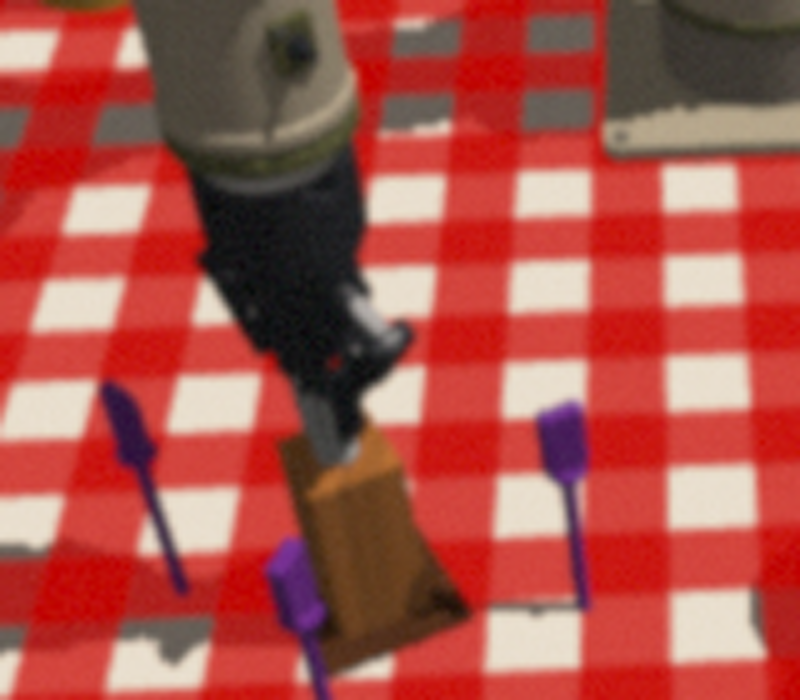

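Emit:
move_arm --motion "0 0 0.01 0; 0 0 0.025 0; 0 0 0.05 0; 0 0 0.075 0; 0 0 0.1 0; 0 0 0.125 0; 0 0 0.15 0; 0 0 0.165 0; 0 0 0.165 0"

```text
clock: 4.5
position: [0.5183, -0.2389, 0.2924]
ee_rot: [-0.297, 0.642, 0.296, 0.643]
ft_force: [1.1, -0.5, -0.4]
grip_width: 0.106
```

```bash
python3 - <<'E'
from h import *
o=get_obs();print(o["clock"],o["position"],o["ft_force"],o["torque"],o["grip_width"])
im,d=camera("scene");crop(im,80,40,240,230,4,"pics/s3.png");np.savez("scene3.npz",im=im,d=d)
im,d=camera("top");crop(im,300,140,430,250,6,"pics/t3.png")
E
```

```text
4.5 [ 0.51832164 -0.23888353  0.29241035] [ 1.06064006 -0.4910712  -0.40968   ] [-0.05881608  0.03014436  0.02565851] 0.10574882097539932
```

View pics/s3.png

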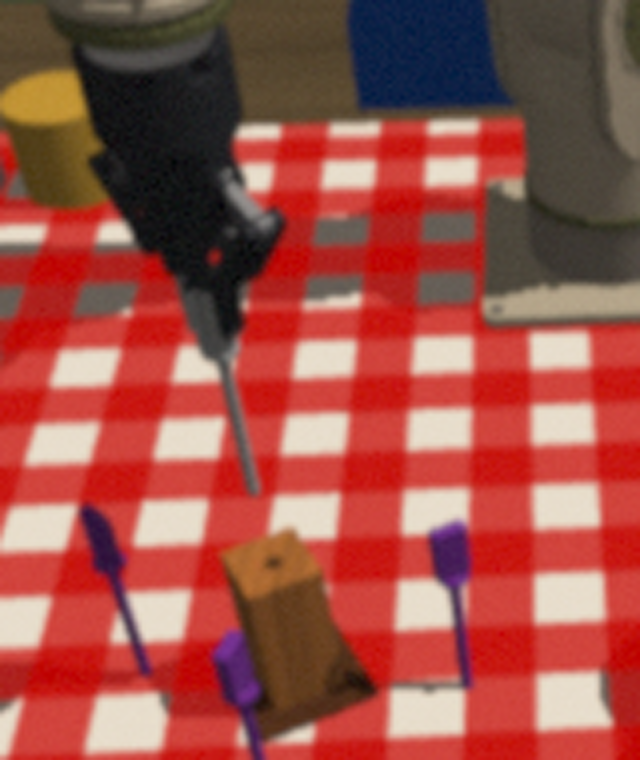

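Emit:
move_arm --motion "0.012 0.04 0 0.05; 0.025 0.08 0 0.1; 0.038 0.12 0 0.15; 0.05 0.16 0 0.2; 0.063 0.2 0 0.25; 0.076 0.24 0 0.3; 0.089 0.28 0 0.327; 0.102 0.322 0 0.327; 0.102 0.322 -0.02 0.327; 0.102 0.322 -0.035 0.327"

```text
clock: 5.85
position: [0.6194, 0.0833, 0.2542]
ee_rot: [-0.396, 0.586, 0.397, 0.585]
ft_force: [-0.0, -0.2, -0.3]
grip_width: 0.113
```

```bash
python3 - <<'E'
from h import *
o=get_obs();print(o["clock"],o["position"],o["ft_force"],o["joint_pos"])
im,d=camera("scene");crop(im,225,90,325,250,5,"pics/s4.png");np.savez("scene4.npz",im=im,d=d)
im,d=camera("top");crop(im,190,130,290,230,6,"pics/t4.png");np.savez("top4.npz",im=im,d=d)
E
```

```text
5.85 [0.619382   0.08328536 0.25418485] [-0.00793807 -0.23829012 -0.33602585] [ 0.33160154  0.4124107  -0.72629631  1.39407487  0.27123582  1.43871426
  0.8030486 ]
```

View pics/s4.png

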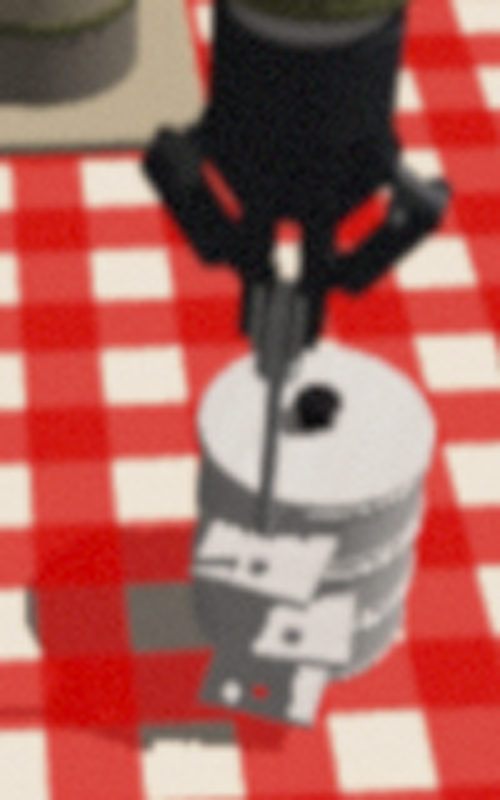

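View pics/t4.png

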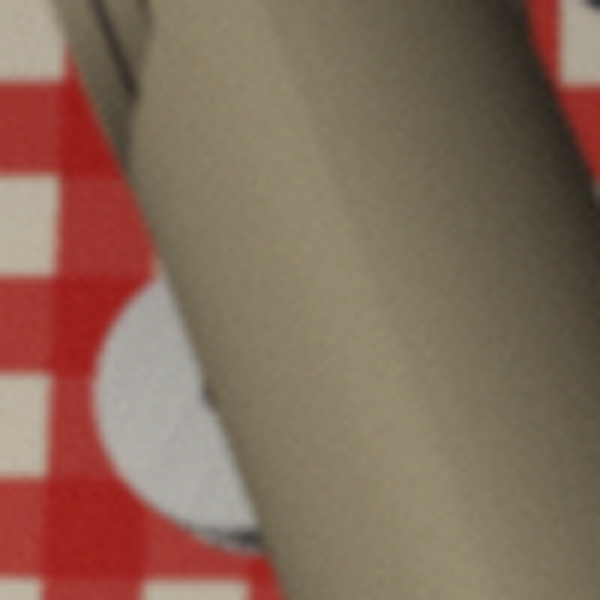

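```bash
python3 - <<'E'
from h import *
o=get_obs();print(o["position"])
S=np.load("scene4.npz");crop(S["im"],255,155,305,235,10,"pics/s4b.png")
x,y,z=.6194,.0833,.2542
for h in (-.0128,-.0168,-.05,-.1188): 
    q=proj("scene",[x,y,z+h])[0]; print(h,q,((q-[255,155])*10+4.5))
E
```

```text
[0.61896884 0.08193765 0.25364491]
-0.0128 [279.79384893 163.82590975] [252.43848931  92.75909755]
-0.0168 [279.67873833 165.17038993] [251.2873833  106.20389932]
-0.05 [278.75082379 176.00833792] [242.00823786 214.58337918]
-0.1188 [276.97202248 196.78455722] [224.22022478 422.34557215]
```

View pics/s4b.png

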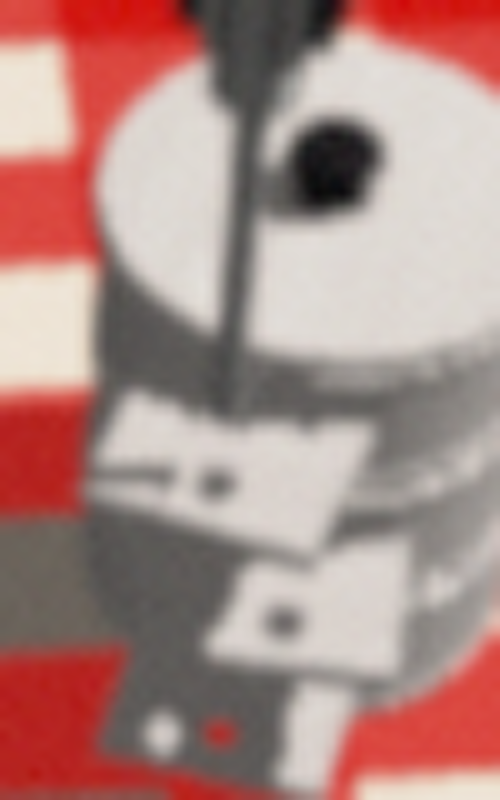

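Emit:
move_arm --motion "0.001 0 -0.003 0; 0.003 0 -0.007 0; 0.003 0 -0.011 0; 0.003 0 -0.011 0; 0.003 0 -0.011 0"

```text
clock: 6.58
position: [0.623, 0.0832, 0.2455]
ee_rot: [-0.397, 0.585, 0.397, 0.585]
ft_force: [0.3, 0.3, -0.4]
grip_width: 0.11
```

```bash
cat > look.py <<'E'
from h import *
import sys
n=sys.argv[1]
o=get_obs();p=o["position"];print(o["clock"],p.round(4),o["ft_force"].round(2),o["torque"].round(3),o["grip_width"])
im,d=camera("scene");np.savez(f"scene{n}.npz",im=im,d=d);crop(im,255,155,305,235,10,f"pics/s{n}.png")
for h in (-.0128,-.05,-.1188): 
    q=proj("scene",p+[0,0,h])[0]; print(h,((q-[255,155])*10+4.5).round(0))
E
python3 look.py 5
```

```text
6.575 [0.623  0.0832 0.2455] [ 0.3  0.3 -0.4] [-0.011  0.014  0.041] 0.11034423832280922
-0.0128 [252. 133.]
-0.05 [241. 253.]
-0.1188 [224. 458.]
```

View pics/s5.png

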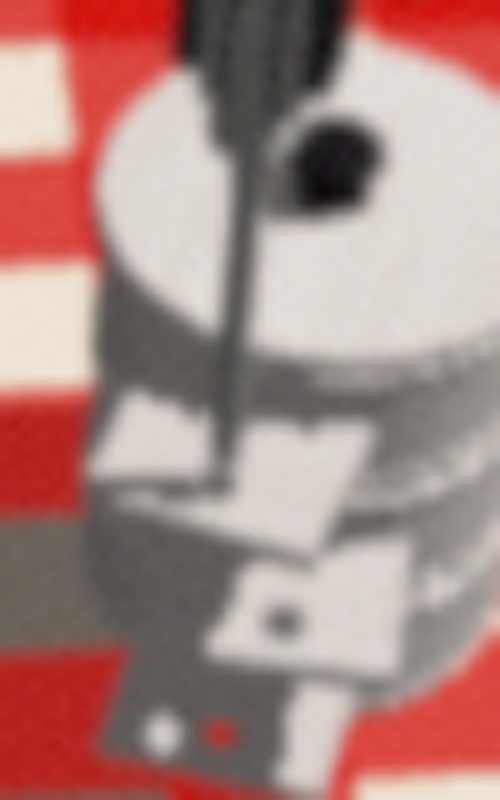

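```bash
python3 - <<'E'
from h import *
for P in([.623,.0832,.116],[.623,.0822,.116],[.624,.0822,.116],[.622,.0822,.116],[.622,.0792,.116]): print(P,((proj("scene",P)[0]-[255,155])*10+4.5).round(1))
E
```

```text
[0.623, 0.0832, 0.116] [220.9 488. ]
[0.623, 0.0822, 0.116] [216.8 488.2]
[0.624, 0.0822, 0.116] [217.3 491.2]
[0.622, 0.0822, 0.116] [216.3 485.2]
[0.622, 0.0792, 0.116] [204.1 485.8]
```

Emit:
move_arm --motion "-0.0015 -0.0013 -0.003 0; -0.0015 -0.0013 -0.005 0; -0.0015 -0.0013 -0.007 0; -0.0015 -0.0013 -0.009 0; -0.0015 -0.0013 -0.011 0; -0.0015 -0.0013 -0.012 0"

```text
clock: 7.38
position: [0.6214, 0.0819, 0.2332]
ee_rot: [-0.397, 0.585, 0.397, 0.585]
ft_force: [0.4, 1.1, -0.8]
grip_width: 0.112
```

Emit:
move_arm --motion "0 0 -0.001 0; 0 0 -0.002 0; 0 0 -0.003 0; 0 0 -0.004 0; 0 0 -0.004 0"

```text
clock: 8.0
position: [0.6214, 0.0819, 0.2292]
ee_rot: [-0.397, 0.585, 0.397, 0.585]
ft_force: [0.3, -0.1, -0.1]
grip_width: 0.113
```

```bash
python3 look.py 6
```

```text
8.0 [0.6214 0.0819 0.2292] [ 0.27 -0.07 -0.15] [ 0.009 -0.03  -0.051] 0.11299549867883929
-0.0128 [240. 182.]
-0.05 [230. 299.]
-0.1188 [213. 499.]
```

View pics/s6.png

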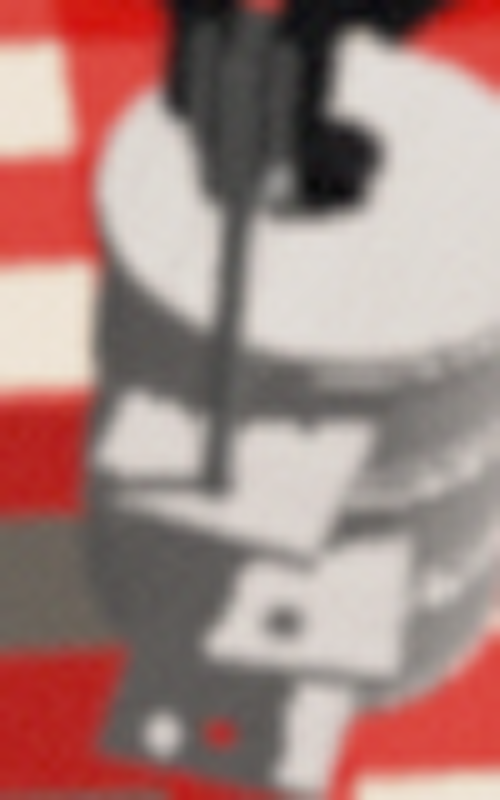

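Emit:
move_arm --motion "0 0 -0.002 0; 0 0 -0.004 0; 0 0 -0.006 0; 0 0 -0.008 0; 0 0 -0.01 0; 0 0 -0.012 0; 0 0 -0.014 0; 0 0 -0.014 0"

```text
clock: 9.05
position: [0.6213, 0.0818, 0.2151]
ee_rot: [-0.397, 0.585, 0.397, 0.585]
ft_force: [0.3, 0.2, -1.4]
grip_width: 0.112
```

Emit:
move_arm --motion "0.0009 0.0024 0 0; 0.0019 0.0048 0 0; 0.0028 0.0072 0 0; 0.0038 0.0096 0 0; 0.0047 0.012 -0.002 0; 0.0054 0.0144 -0.005 0; 0.0061 0.0168 -0.008 0; 0.0067 0.0191 -0.011 0; 0.0067 0.0191 -0.013 0; 0.0067 0.0191 -0.013 0"

```text
clock: 10.3
position: [0.6281, 0.1011, 0.2021]
ee_rot: [-0.397, 0.585, 0.397, 0.585]
ft_force: [0.3, 0.1, -0.8]
grip_width: 0.109
```

```bash
python3 look.py 7
```

```text
10.3 [0.6281 0.1011 0.2021] [ 0.34  0.14 -0.83] [ 0.004  0.033 -0.006] 0.10892146791401981
-0.0128 [320. 284.]
-0.05 [308. 396.]
-0.1188 [287. 589.]
```

View pics/s7.png

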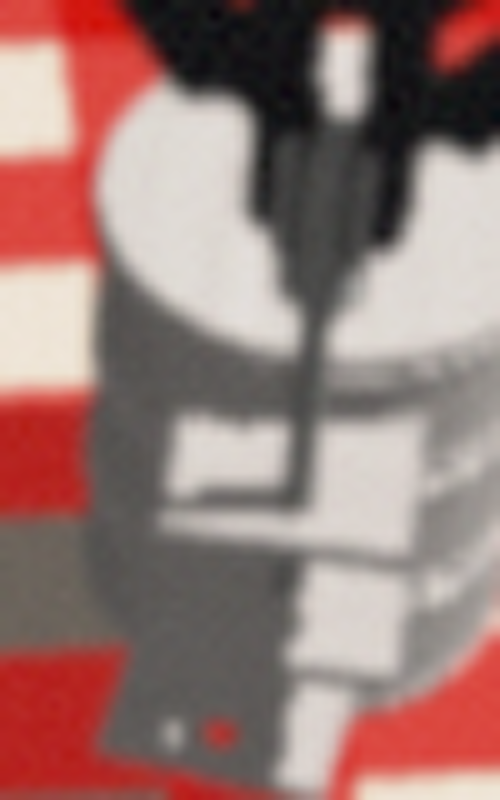

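Emit:
move_arm --motion "0 0 -0.003 0; 0 0 -0.006 0; 0 0 -0.009 0; 0 0 -0.011 0; 0 0 -0.0125 0; 0 0 -0.0138 0; 0 0 -0.0138 0"

```text
clock: 11.22
position: [0.6281, 0.101, 0.1885]
ee_rot: [-0.397, 0.585, 0.397, 0.585]
ft_force: [0.4, 0.2, -1.5]
grip_width: 0.111
```

Emit:
move_arm --motion "0 0 -0.0008 0; 0 0 -0.0016 0; 0 0 -0.0024 0; 0 0 -0.0024 0"

```text
clock: 11.72
position: [0.6281, 0.1009, 0.186]
ee_rot: [-0.397, 0.585, 0.397, 0.585]
ft_force: [0.6, -0.5, -1.4]
grip_width: 0.11
```

Emit:
move_arm --motion "0 0 -0.0015 0; 0 0 -0.003 0; 0 0 -0.005 0; 0 0 -0.007 0; 0 0 -0.009 0; 0 0 -0.011 0; 0 0 -0.013 0; 0 0 -0.013 0"

```text
clock: 12.72
position: [0.6281, 0.1009, 0.1729]
ee_rot: [-0.397, 0.585, 0.397, 0.585]
ft_force: [0.3, 1.1, -0.4]
grip_width: 0.108
```

Emit:
move_arm --motion "-0.0004 -0.002 0 0; -0.0009 -0.004 0 0; -0.0014 -0.006 0 0; -0.002 -0.008 0 0; -0.0027 -0.01 -0.002 0; -0.0037 -0.0125 -0.005 0; -0.0037 -0.0125 -0.008 0; -0.0037 -0.0125 -0.011 0; -0.0037 -0.0125 -0.014 0; -0.0037 -0.0125 -0.014 0"

```text
clock: 13.98
position: [0.6243, 0.0883, 0.1587]
ee_rot: [-0.397, 0.586, 0.397, 0.585]
ft_force: [-0.3, 0.2, -1.6]
grip_width: 0.11
```

```bash
python3 look.py 8
```

```text
13.975 [0.6243 0.0883 0.1587] [-0.35  0.18 -1.57] [ 0.091 -0.018 -0.083] 0.11024954766901009
-0.0128 [250. 406.]
-0.05 [240. 511.]
-0.1188 [224. 692.]
```

View pics/s8.png

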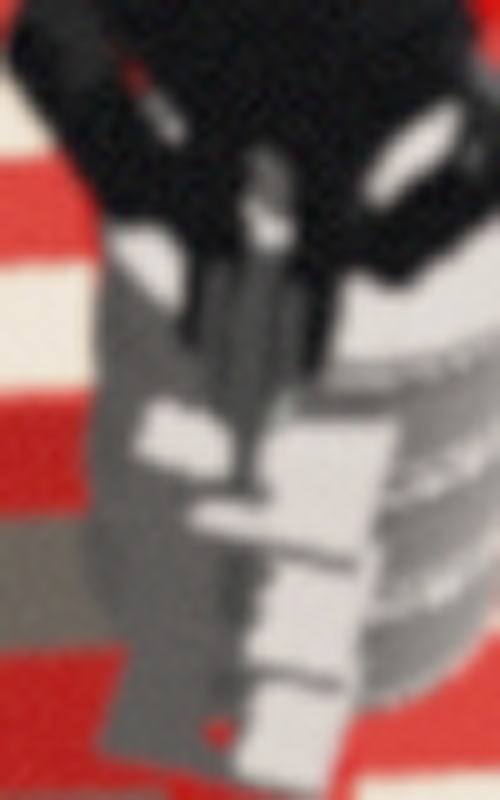

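Emit:
move_arm --motion "0 0 -0.003 0; 0 0 -0.006 0; 0 0 -0.009 0; 0 0 -0.012 0; 0 0 -0.0135 0; 0 0 -0.0145 0; 0 0 -0.0155 0; 0 0 -0.0155 0"

```text
clock: 15.02
position: [0.6244, 0.0885, 0.1436]
ee_rot: [-0.397, 0.585, 0.397, 0.585]
ft_force: [0.5, -0.1, -0.6]
grip_width: 0.112
```

Emit:
move_arm --motion "0 0 -0.0008 0; 0 0 -0.0016 0; 0 0 -0.0024 0; 0 0 -0.0024 0"

```text
clock: 15.52
position: [0.6244, 0.0885, 0.1411]
ee_rot: [-0.397, 0.585, 0.397, 0.585]
ft_force: [0.2, 0.1, -1.0]
grip_width: 0.107
```

Emit:
move_arm --motion "0 0 -0.001 0; 0 0 -0.002 0; 0 0 -0.003 0; 0 0 -0.004 0; 0 0 -0.005 0; 0 0 -0.006 0; 0 0 -0.007 0; 0 0 -0.007 0"

```text
clock: 16.52
position: [0.6244, 0.0885, 0.1341]
ee_rot: [-0.397, 0.585, 0.397, 0.585]
ft_force: [0.3, 0.2, 0.3]
grip_width: 0.111
```

```bash
python3 look.py 9
```

```text
16.525 [0.6244 0.0885 0.1341] [0.26 0.17 0.28] [ 0.012 -0.027  0.073] 0.11093502533627124
-0.0128 [244. 476.]
-0.05 [235. 578.]
-0.1188 [219. 752.]
```

View pics/s9.png

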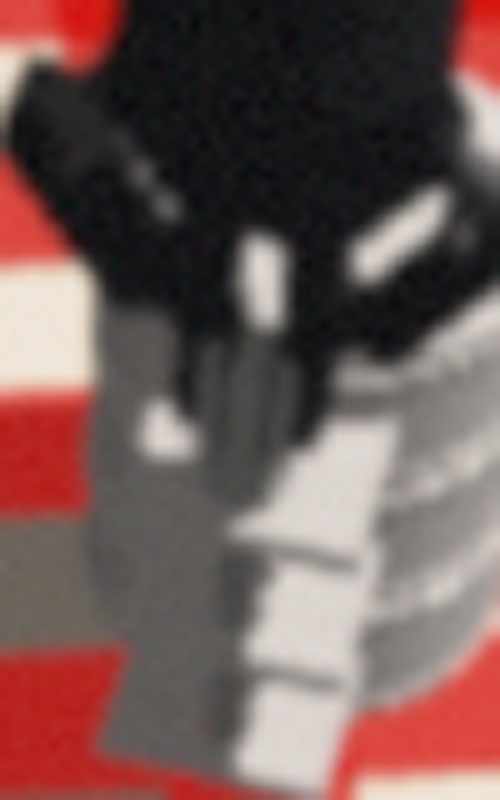

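Emit:
move_arm --motion "0 0 -0.001 0; 0 0 -0.002 0; 0 0 -0.003 0; 0 0 -0.004 0; 0 0 -0.0048 0; 0 0 -0.0055 0; 0 0 -0.0055 0"

```text
clock: 17.45
position: [0.6244, 0.0885, 0.1288]
ee_rot: [-0.397, 0.585, 0.397, 0.585]
ft_force: [-0.6, 0.1, -0.3]
grip_width: 0.109
```

Emit:
move_arm --motion "0 0 -0.0005 0; 0 0 -0.001 0; 0 0 -0.0015 0; 0 0 -0.0015 0"

```text
clock: 17.95
position: [0.6245, 0.0885, 0.1276]
ee_rot: [-0.397, 0.585, 0.397, 0.586]
ft_force: [-1.4, -0.8, 4.5]
grip_width: 0.113
```

Emit:
move_arm --motion "0 0 0.0006 0; 0 0 0.0006 0"

```text
clock: 18.2
position: [0.6245, 0.0886, 0.1279]
ee_rot: [-0.397, 0.585, 0.397, 0.585]
ft_force: [-0.8, 0.9, 2.8]
grip_width: 0.11
```

Emit:
move_arm --motion "0 0 0 0; 0 0 0 0; 0 0 0 0; 0 0 0 0; 0 0 0 0" --grip 0.5

```text
clock: 18.82
position: [0.6245, 0.0885, 0.1278]
ee_rot: [-0.397, 0.585, 0.397, 0.585]
ft_force: [-0.2, -0.6, 0.2]
grip_width: 0.501
```

```bash
python3 look.py 10
```

```text
18.825 [0.6245 0.0885 0.1278] [-0.24 -0.6   0.24] [0.031 0.032 0.014] 0.5006770143889008
-0.0128 [243. 494.]
-0.05 [234. 595.]
-0.1188 [218. 768.]
```

View pics/s10.png

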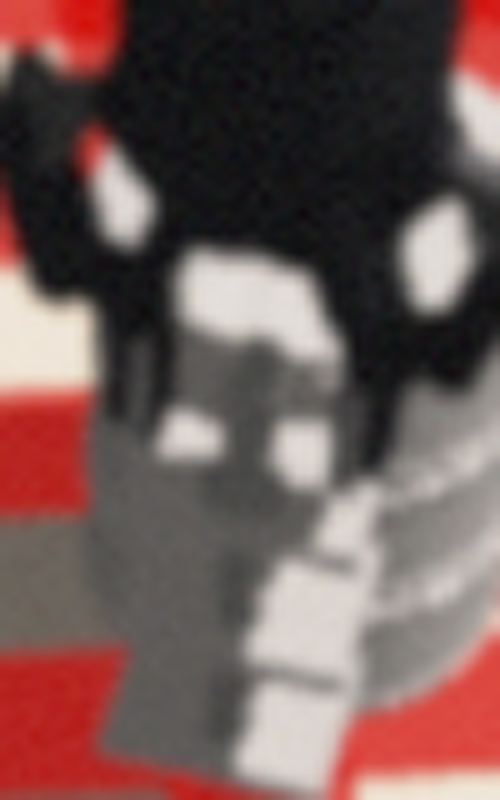

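The rod is released and stands clear between the fingers. I retract straight up.

Emit:
move_arm --motion "0 0 0.01 0; 0 0 0.03 0; 0 0 0.06 0; 0 0 0.09 0; 0 0 0.12 0; 0 0 0.15 0; -0.03 -0.04 0.16 0; -0.06 -0.09 0.16 0; -0.09 -0.14 0.16 0; -0.09 -0.14 0.16 0"

```text
clock: 20.12
position: [0.5331, -0.0564, 0.2896]
ee_rot: [-0.396, 0.587, 0.393, 0.587]
ft_force: [-0.1, 1.2, 0.5]
grip_width: 0.495
```

Emit:
move_arm --motion "-0.03 -0.05 0 0; -0.05 -0.1 0 0; -0.05 -0.15 0 0; -0.05 -0.15 0 0"

```text
clock: 20.62
position: [0.484, -0.2049, 0.2887]
ee_rot: [-0.395, 0.586, 0.395, 0.586]
ft_force: [0.6, 0.7, -0.6]
grip_width: 0.5
```

```bash
python3 - <<'E'
from h import *
o=get_obs();print(o["clock"],o["position"],o["ft_force"])
im,d=camera("scene");crop(im,235,150,335,250,6,"pics/s11.png");cv2.imwrite("pics/s11full.png",im[:,:,::-1])
C=cloud("scene",d)
m=(abs(C[...,0]-.6245)<.02)&(abs(C[...,1]-.0885)<.02)&(C[...,2]>.125)
print("rod",m.sum(),C[m].min(0),C[m].max(0)); t=C[m&(C[...,2]>.155)];print(t.mean(0),len(t))
im,d=camera("top");crop(im,190,130,290,230,6,"pics/t11.png");C=cloud("top",d)
m=(abs(C[...,0]-.6225)<.02)&(abs(C[...,1]-.087)<.02)&(C[...,2]>.125)
print("rod",m.sum(),C[m].min(0),C[m].max(0)); t=C[m&(C[...,2]>.155)];print(t.mean(0),len(t))
E
```

```text
20.625 [ 0.48400383 -0.20494112  0.288662  ] [ 0.60648974  0.65582525 -0.61946693]
rod 89 [0.60462833 0.08059125 0.1250794 ] [0.63806247 0.10756234 0.16248668]
[0.62593799 0.08913708 0.15966057] 37
rod 59 [0.61106746 0.07904318 0.12525111] [0.63397644 0.09578065 0.16326974]
[0.62203372 0.08754971 0.15909766] 37
```

View pics/s11.png

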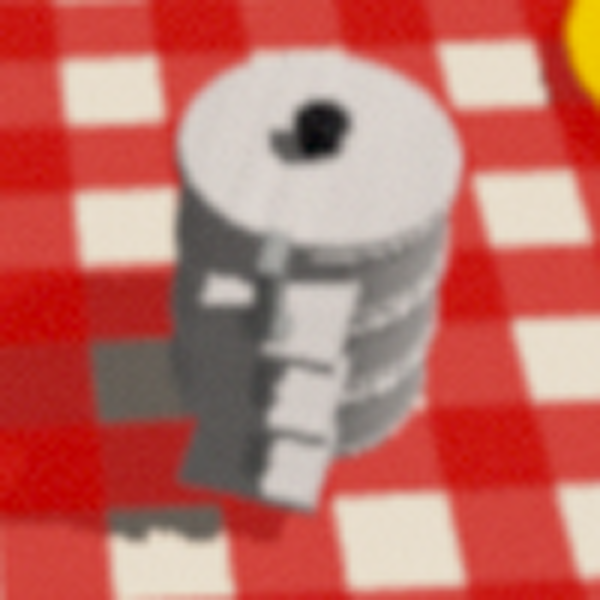

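View pics/s11full.png

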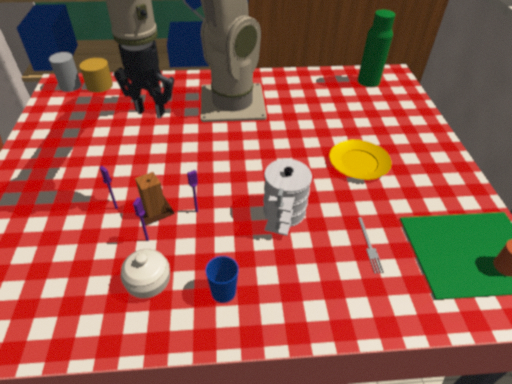

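View pics/t11.png

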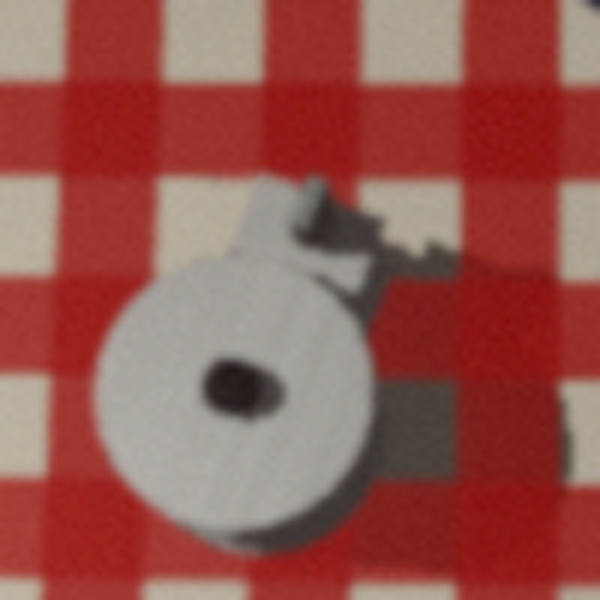

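```bash
python3 -c "
from workcell import *
print(hand_in())"
```

```text
the job is handed in; nothing more can be done
None
```

The steel rod is threaded through all three tabs with its collar seated on the top tab, and I let it go and handed the job in at about 20.7 s. `hand_in()` reports no verdict, so the result below rests on my own checks.

**What I did**
- I took the steel rod out of the wooden stand, leaving the three purple look-alikes alone.
- I lowered it into the top hole, turned the top tier over to the middle hole, and went through that.
- I then swung both tiers back over the bottom hole and lowered the rod until the collar touched at about 4.5 N.
- I eased off, opened the gripper and retreated.

**Last checks**
- **Seating:** the grip plate's top reads about 159–160 mm in both cameras. 160 mm is what a collar at 116 mm gives.
- **Alignment:** the three tabs line up in the scene view, and the rod looks upright by eye. I did not measure its tilt.
- **Forces:** no upward force appeared on the way through any of the holes. The highest force I read on the carrier was that 4.5 N, read only at the end of each move.
- **Other objects:** the cup, plate, fork and pot look unmoved in the scene view. I did not measure their positions.
- **Disagreement:** the two cameras differ by 2–4 mm in x, within their calibration error. I worked from the scene camera because it agreed with the arm and with every hole I felt.

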